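Lock the packing board into the bunching jig

TASK

Slide the packing board along its channel until its leading edge is fully home against the end fence, and only then push the cam handle round its quarter turn to the end stop and lean on it there with about 15 N for a second, so that the board stays clamped against the fence when you let go. Go gently: never push the board or the clamp with more than 25 N. Leave the other things on the table where they are.

Things in the scene. Friction and masses are not known exactly. Their poses are not given: they have to be found in the camera images.
- jig: white base plate, 250 (x) x 370 (y) x 12 mm, fixed on the table, with wooden rails. Origin: centre of its underside. +y: along the channel to the end fence; +x: across, away from the clamp. The board's channel, 124 mm wide, runs about x = 0: near rail face x = -63 mm, 32 mm high, open at the cam; at x = +61 mm a sprung rubber strip (6 N per mm, 6 mm travel) before a rail 38 mm high.
- board: loose brown wooden board lying flat in the channel, 120 (x) x 170 (y) x 18 mm, about 0.45 kg, two dark grooves along y. Origin: centre of its underside; axes as the jig's. Underside 12 mm, top 30 mm above the table. It starts 35 to 85 mm short of the fence and slides with a few newtons.
- board_lead (a point): middle of the board's leading (+y) edge face, at half thickness, 21 mm above the table; this face must meet the fence.
- board_trail (a point): middle of the board's trailing (-y) edge face, at half thickness; the face to push on. Nothing stands on the base plate behind it.
- fence: wooden end fence across the channel's +y end, 110 (x) x 22 (y) x 28 mm, fixed (its place along the channel varies). Origin: bottom middle of the face that looks at the board, 12 mm above the table; y points away from the board, so the board is home when board_lead is at y = 0 in this frame.
- clamp: fixed steel foot of the cam clamp, beside the channel on the -x side. Origin: on the lever's vertical turning axis, 12 mm above the table. It is set at a yaw up to 7 degrees either way from the jig's. At joint 0 the handle points along this frame's -y, at the end stop along its +x (over the board).
- cam_lever (a joint): turn of the cam lever, rad: 0 open, 1.571 at the hard end stop; grows anticlockwise seen from above. Starts at 0 to 0.2. It takes about 4 N at the handle, up to 6 N once its cam (an eccentric disc of 20 mm radius) squeezes the board sideways onto the rubber strip, and it stays where it is left.
- handle (a point): on the centre line of the lever's black round handle, 95 mm from the turning axis, 56 mm above the table. The handle is a level bar 16 mm thick, 40 to 125 mm from the axis, 48 to 64 mm above the table, clear above board and rails; a 12 mm steel neck joins it to the hub.
- tub: bystander: jar of rubber bands, 68 mm across, 70 mm high. Origin: centre of its underside.
- spool: bystander: cardboard twine spool, 60 mm across, 60 mm high. Origin: centre of its underside.
- tape: bystander: roll of clear tape lying flat, 70 mm across, 25 mm high. Origin: centre of its underside.
- mug: bystander: white mug, 80 mm across, 90 mm high. Origin: centre of its underside.
- brush: bystander: hand brush lying on the table left of the jig. Origin: centre of its underside.
There are look-alikes about, which are no part of the job. There is more than one size of the board; the job needs the middle-sized.

How it is judged:
By the outcome, as a careful person would: the job done as asked, in the order asked, and still so for the second after the job is handed in, with the robot touching nothing.
It also fails if it takes over 64 s, if anything falls off the work surface, if the arm or the gripper's body presses on something with over 40 N, if the wrist force passes 120 N, or if a joint passes its speed limit or range.

ROBOT

A 6-joint arm with a two-finger parallel gripper is mounted at the origin on the work surface. World frame = base frame: x ahead of the robot, y to its left, z up, the work surface at z = 0. Lengths are in mm, angles in degrees, forces in N, time in s.
With the tool pointing down it reaches from about 300 to 825 mm from the base axis. Payload 5.4 kg.
Tool frame: the origin (TCP) lies at the very end of the fingers, on their centre line; the grasp point (between the pads) lies 19 mm behind it (robot.tcp_to_grasp is the distance from the TCP to the grasp point, in mm); z points along the fingers, y is the line along which they close (so a half turn about z gives the same grasp; the last joint's range is limited). The gripper opens to 92 mm and grips with 3 to 60 N. Pads are 20 mm wide; open, the fingers measure 128 mm over their backs; the gripper's body (75 mm by 189 mm) begins 69 mm behind the grasp point.
Start: joints at [-75.693, 9.076, 91.501, -0, 79.423, -12.038], TCP at [255.142, -515.275, 214.601] pointing down, gripper open.
Joint ranges: [-166.64, 166.64], [-54.1, 131.32], [10.49, 154.53], [-73.88, 253.88], [9.74, 151.15], [-171.62, 171.62]. Speed limits (degrees/s): [147.25, 147.25, 180, 180, 180, 180].

INTERFACE

Orientations are given as [roll, pitch, yaw] about the fixed x, y, z axes, in that order (R = Rz(yaw) Ry(pitch) Rx(roll)).
In Python, from cell import readout, get_image, job, boxes_of, trace, mark_of, robot gives the robot as it stands.
- The arm moves only by the tool drive_tool, never from a script. Its argument "moves" is a list that holds one entry, the list of rows, each a list of 7 numbers: the shift along the tool's x, y, z in mm, then the turn, a rotation vector about the tool's x, y, z in rad, then the finger opening in mm, from 0 to 91.9. In form: [[[tx, ty, tz, wx, wy, wz, fingers], ...]]. A call has 1 to 10 rows; each row shifts and turns the commanded pose from where the row before left it, along the tool's axes as they then stand; what a row does not reach is not made up. A row lasts 1/10 s, in which the tool goes at most 50 mm and 8.59 degrees, less where a joint would pass 70% of its speed; a pose out of reach is approached as far as the arm can. A call with a gripper value outside its range is refused whole. The fingers move at their own pace and stop on an object; "squeeze" is the grip in N (left out, the last holds). Time passes only in rows, so rows that do not move let the fingers close. It gives the time, the measured TCP pose, the force, the opening and the grip force at its end, in the units of the state.
- readout.state(): the state, without advancing time (a new reading comes with each control period).
- get_image(name): name is "scene" or "top" or "wrist"; returns a dict with "pixels" (400x640x3 uint8, red, green, blue), "range_z" (400x640 float32, mm along the optical axis (not along the pixel's ray), 0 where there is no reading), "fx", "fy", "cx", "cy" (pixels), "pose" (4x4, takes a point from camera to world coordinates). Camera axes: x right, y up, looking along -z (the intrinsics and any distortion apply to the point x, -y, -z); pixel columns grow to the right and rows downward; lengths in mm; the calibration is good to about 2 mm. A picture is of the moment at which its call begins.
- job.close_job(): hands the job in; it is judged then, once.
Trained networks look in a picture, given as the dict that the camera call returned (one of the last four; its "shot" number tells which), for a name from the list of things; names that differ only in an ending like _2 or _b are one class to them, and where a whole thing is asked for, a point or a joint stands for the part that bears it (a point fixed in the world has none). Each returns a list of dicts, best first, with "p" (0 to 1); they miss things now and then, are a little off and sometimes report something else, mostly with a low value. They report only what shows in the picture. A call takes as long as a camera call. They do not tell look-alikes from the thing itself.
- boxes_of(picture, label): "box" ([left, top, right, bottom] in pixels, round what is visible of it).
- trace(picture, label): "mask" (400x640 bool, what is visible of it) and "box" ([left, top, right, bottom] in pixels, round what is visible of it).
- mark_of(picture, label): "pixel" ([column, row] in pixels: a listed point, or the origin of a listed thing).
The state is a dict: "time": time; "joint_pos": joint angles; "qd": joint speeds; "joint_torque": joint torques, N m; "tool_pos": TCP position; "ee_rot": TCP orientation; "contact_force": force on the tool from outside, world axes, zero at the start; "torque": the same for the moment, N m; "opening": opening from 0.0 (shut) to 1.0 (fully open); "grip_force": force on a finger pad.
Only numpy, scipy, OpenCV 4.12 (cv2) and the standard library are available. Lean on these libraries where they do the work, as an engineer would, in place of code of your own. Each camera call takes 0.05 s, during which the arm holds its last target. There are 200 camera calls.

## Working session

There is one attempt and no reset: what is moved stays moved. The work goes in short steps, Python scripts to look and compute and a tool call to move; the robot and the scene stay as the last step left them, time stands still between calls to the robot, and variables do not carry over. Pictures are saved under pics/ and viewed, at most 10 in all, crops included, and the job is handed in when it is done.

Besides the shell and the picture viewer there is one more tool, called after "Emit:" as a command line: name --argument value ..., lists and objects as JSON in quotes. drive_tool: Moves the arm, as the interface text tells. Its arguments: {"type":"object","properties":{"moves":{"type":"array","items":{"type":"array","items":{"type":"array","items":{"type":"number"}}}},"squeeze":{"type":"number"}},"required":["moves"]}

```bash
mkdir -p pics; ls; cat > h.py <<'E'
import numpy as np, cv2
from cell import readout,get_image,job,boxes_of,trace,mark_of,robot
def px2w(im,c,r,z=None):
    d=np.array([(c-im['cx'])/im['fx'],-(r-im['cy'])/im['fy'],-1.0]); P=np.array(im['pose'])
    if z is None: return P[:3,:3]@(d*im['range_z'][int(round(r)),int(round(c))])+P[:3,3]
    w=P[:3,:3]@d; return P[:3,3]+w*(z-P[2,3])/w[2]
def save(im,n): cv2.imwrite('pics/'+n,im['pixels'][:,:,::-1])
def cloud(im):
    c,r=np.meshgrid(np.arange(640),np.arange(400)); Z=im['range_z']
    p=np.stack([(c-im['cx'])/im['fx']*Z,-(r-im['cy'])/im['fy']*Z,-Z],-1); P=np.array(im['pose'])
    return p@P[:3,:3].T+P[:3,3]
E
python3 - <<'E'
from h import *
im=get_image('top');save(im,'top.png');print({k:v for k,v in im.items() if k not in('pixels','range_z')})
Z={'board_lead':21,'board_trail':21,'board':12,'fence':12,'clamp':12,'handle':56,'jig':0,'tub':0,'spool':0,'tape':0,'mug':0,'brush':0}
for n,z in Z.items():
    for m in mark_of(im,n)[:4]: print(n,round(m['p'],2),np.round(m['pixel']),np.round(px2w(im,*m['pixel'],z)))
s=get_image('scene');save(s,'scene.png')
print(readout.state())
E
```

```text
pics
{'fx': 434.95987854173023, 'fy': 434.95987854173023, 'cx': 317.4160131479686, 'cy': 194.40396863498577, 'pose': array([[-1.87532368e-02,  9.96103158e-01, -8.61789639e-02,
         4.29764689e+02],
       [-9.99487036e-01, -2.09152377e-02, -2.42532182e-02,
         5.79639587e+01],
       [-2.59611608e-02,  8.56799308e-02,  9.95984421e-01,
         1.26592031e+03],
       [ 0.00000000e+00,  0.00000000e+00,  0.00000000e+00,
         1.00000000e+00]]), 'shot': 1}
board_lead 0.86 [419. 294.] [ 250. -190.   21.]
board_lead 0.82 [322. 196.] [533.  76.  21.]
board_lead 0.61 [216. 241.] [410. 380.  21.]
board_lead 0.51 [382. 194.] [534. -96.  21.]
board_trail 0.85 [378. 190.] [547. -85.  21.]
board_trail 0.81 [458. 283.] [ 279. -301.   21.]
board_trail 0.64 [157. 293.] [266. 549.  21.]
board 0.82 [441. 291.] [ 257. -255.   12.]
board 0.73 [190. 266.] [340. 460.  12.]
board 0.58 [344. 196.] [533.  10.  12.]
fence 0.68 [298. 195.] [537. 145.  12.]
clamp 0.83 [340. 223.] [455.  24.  12.]
handle 0.55 [376. 219.] [464. -73.  56.]
tub 0.58 [438. 176.] [ 585. -263.    0.]
spool 0.92 [369. 132.
[... 204 characters left out ...]
.   6.   0.]
{'time': 0.7, 'joint_pos': array([-7.56935373e+01,  9.07428471e+00,  9.15017896e+01,  7.30731222e-04,
        7.94260560e+01, -1.20391221e+01]), 'qd': array([ 0.01744768, -0.00335049, -0.0065675 ,  0.03107379, -0.11292213,
        0.0462946 ]), 'joint_torque': array([-4.37943690e-04, -3.85489118e+01, -3.22301102e+01,  7.02879927e-02,
        3.06688633e-02, -9.55540457e-06]), 'tool_pos': array([ 255.14122659, -515.25872565,  214.61079793]), 'ee_rot': array([-1.79998066e+02, -1.14686527e-03,  2.63454507e+01]), 'contact_force': array([ 0.30635632,  0.36792708, -0.4691419 ]), 'torque': array([ 0.00292257, -0.01857734, -0.02917917]), 'grip_force': 0.0, 'opening': 1.0013795847941405}
```

View pics/top.png

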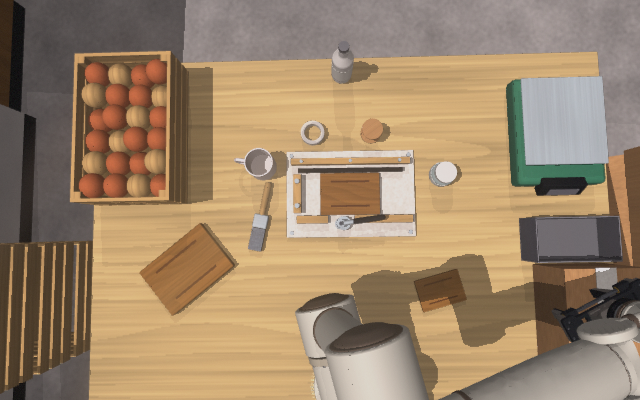

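View pics/scene.png

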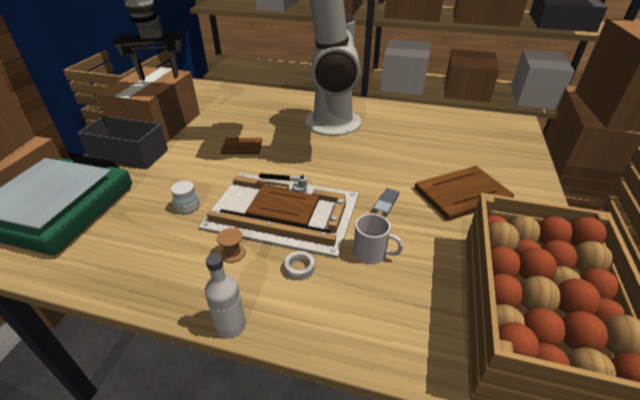

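The top view shows the jig at cols 287-415, rows 150-237. The middle-sized board is in its channel (320-382, 172-214), with the fence at col 298, the clamp hub at (343, 222) and the black handle reaching right to (386, 217). The other two boards, at (188, 268) and (440, 290), are look-alikes. The scene view agrees, and the start channel behind the board is empty.

I'll move the arm over the jig for a closer look.

Emit:
drive_tool --moves '[[[0,0,-4,0,0,-0.139,60],[0,0,-4,0,0,-0.139,60],[0,0,-4,0,0,-0.139,60],[0,0,-4,0,0,-0.139,60],[0,0,-4,0,0,-0.139,60],[0,0,-4,0,0,-0.139,60],[0,0,-4,0,0,-0.139,60],[0,0,-4,0,0,-0.139,60]]]'

```text
time: 1.5
tool_pos: [255.2, -515.3, 246.8]
ee_rot: [180.0, 0.0, 90.4]
contact_force: [-0.6, -0.2, -0.1]
opening: 0.655
grip_force: 0.0
```

Emit:
drive_tool --moves '[[[40,27,-4,0,0,0,60],[40,27,-4,0,0,0,60],[40,27,-4,0,0,0,60],[40,27,-4,0,0,0,60],[40,27,-4,0,0,0,60],[40,27,-4,0,0,0,60],[40,27,-4,0,0,0,60],[40,27,-4,0,0,0,60],[0,0,0,0,0,0,60]]]'

```text
time: 2.4
tool_pos: [473.3, -190.7, 279.5]
ee_rot: [179.9, -0.0, 90.5]
contact_force: [-1.2, -1.6, 1.0]
opening: 0.653
grip_force: 0.0
```

```bash
cat > m.py <<'E'
from h import *
import sys
im=get_image('wrist');save(im,sys.argv[1]);t=get_image('top')
for n,z in {'board_lead':21,'board_trail':21,'board':12,'fence':12,'clamp':12,'handle':56,'jig':0}.items():
  for nm,i in(('w',im),('t',t)):
    for m in mark_of(i,n)[:2]: print(nm,n,round(m['p'],2),np.round(m['pixel']),np.round(px2w(i,*m['pixel'],z),1))
np.savez('w.npz',cloud=cloud(im),pix=im['pixels'])
s=readout.state();print(s['time'],s['tool_pos'],s['ee_rot'],s['contact_force'])
E
python3 m.py w1.png
```

```text
w board_lead 0.69 [161. 160.] [ 252.  -187.1   21. ]
w board_lead 0.42 [393. 213.] [ 580.9 -264.    21. ]
t board_lead 0.83 [322. 194.] [538.1  74.5  21. ]
w board_trail 0.7 [193. 238.] [ 282.5 -306.9   21. ]
t board_trail 0.57 [377. 194.] [534.5 -82.7  21. ]
t board_trail 0.35 [461. 280.] [ 288.  -310.4   21. ]
w board 0.88 [375.  15.] [540.8  -4.   12. ]
w board 0.69 [179. 200.] [ 264.6 -249.3   12. ]
t board 0.78 [186. 267.] [336.1 468.9  12. ]
t board 0.63 [347. 194.] [537.6   2.4  12. ]
t fence 0.63 [300. 193.] [542.2 138.6  12. ]
t clamp 0.78 [340. 223.] [455.   23.7  12. ]
t clamp 0.37 [325. 196.] [534.4  67.8  12. ]
w handle 0.96 [316.  69.] [468.1 -70.9  56. ]
t handle 0.62 [373. 218.] [466.5 -64.3  56. ]
3.2 [ 470.78172695 -195.1313307   278.58489252] [-1.79998127e+02 -1.40949465e-03  9.00491299e+01] [ 0.2060355  -0.03035821  0.88080605]
```

View pics/w1.png

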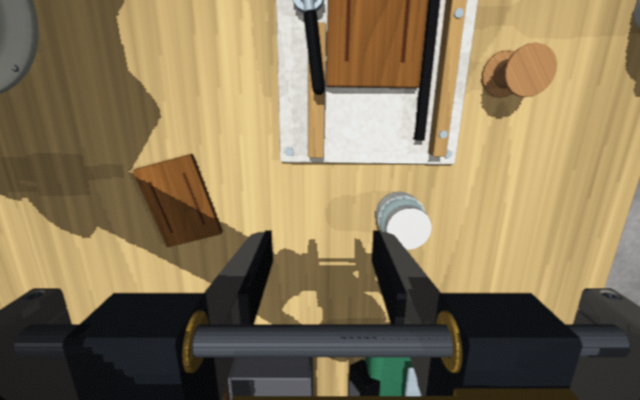

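The wrist view shows the board's trailing edge running (327,86) to (421,88), the near jig corners at (280,162) and (452,163), and the handle from (308,5) to (319,93). Next: yaw and the exact offsets.

```bash
python3 - <<'E'
from h import *
im=get_image('wrist')
for n,c,r,z in [('trL',327,86,30),('trR',421,88,30),('jigL',280,162,12),('jigR',452,163,12),('jigLtop',280,5,12),('jigRtop',476,5,12),('boardLtop',331,5,30),('railL1',310,157,44),('railL2',311,100,44),('grooveL1',346,61,30),('grooveL2',348,8,30),('hEnd',319,93,56),('hS',309,20,56)]:
    print(n,np.round(px2w(im,c,r,z),1),np.round(px2w(im,c,r),1))
E
```

```text
trL [479.1 -93.5  30. ] [479.4 -92.8  11.6]
trR [599.  -95.9  30. ] [602.  -95.5  20. ]
jigL [ 412.9 -195.    12. ] [ 411.2 -197.5   -0.9]
jigR [ 658.2 -196.4   12. ] [ 662.8 -198.5    1.2]
jigLtop [420.7   1.8  12. ] [420.8   1.7  12.6]
jigRtop [663.3   1.9  12. ] [662.6   1.4  13.7]
boardLtop [483.4  -2.8  30. ] [483.4  -2.8  30.1]
railL1 [ 457.  -182.1   44. ] [ 455.8 -187.8   12.1]
railL2 [ 459.1 -110.5   44. ] [ 458.7 -110.5   32.5]
grooveL1 [502.6 -64.1  30. ] [502.6 -64.2  30.8]
grooveL2 [503.7  -5.9  30. ] [503.6  -6.2  31.2]
hEnd [ 469.2 -102.4   56. ] [ 468.9 -102.    32. ]
hS [458.1 -24.3  56. ] [458.3 -25.7  62.7]
```

Emit:
drive_tool --moves '[[[10,11.4,30,0,0,0.026,40],[10,11.4,40,0,0,0,40],[10,11.4,40,0,0,0,40],[10,11.4,40,0,0,0,40],[10,11.4,40,0,0,0,40],[10,11.4,30,0,0,0,40],[0,0,15,0,0,0,40],[0,0,15,0,0,0,40],[0,0,10,0,0,0,40],[0,0,0,0,0,0,40]]]'

```text
time: 4.25
tool_pos: [539.8, -136.8, 18.1]
ee_rot: [-179.9, -0.0, 88.5]
contact_force: [-0.2, 0.9, -0.8]
opening: 0.433
grip_force: 0.0
```

Emit:
drive_tool --moves '[[[6,0,0,0,0,0,40],[6,0,0,0,0,0,40],[6,0,0,0,0,0,40],[4,0,0,0,0,0,40],[3,0,0,0,0,0,40],[3,0,0,0,0,0,40],[3,0,0,0,0,0,40],[3,0,0,0,0,0,40]]]'

```text
time: 5.05
tool_pos: [541.3, -102.3, 18.6]
ee_rot: [-180.0, -0.0, 88.6]
contact_force: [0.1, 0.5, -0.3]
opening: 0.434
grip_force: 0.0
```

Emit:
drive_tool --moves '[[[3,0,0,0,0,0,40],[3,0,0,0,0,0,40],[3,0,0,0,0,0,40],[3,0,0,0,0,0,40],[3,0,0,0,0,0,40]]]'

```text
time: 5.55
tool_pos: [541.7, -87.5, 18.6]
ee_rot: [-180.0, 0.0, 88.6]
contact_force: [0.7, -2.5, -0.5]
opening: 0.433
grip_force: 1.3
```

Emit:
drive_tool --moves '[[[3,0,0,0,0,0,40],[3,0,0,0,0,0,40],[3,0,0,0,0,0,40],[3,0,0,0,0,0,40],[3,0,0,0,0,0,40]]]'

```text
time: 6.05
tool_pos: [542.0, -72.3, 18.6]
ee_rot: [-180.0, -0.0, 88.6]
contact_force: [-0.6, -3.1, -0.8]
opening: 0.436
grip_force: 1.3
```

```bash
python3 m.py w2.png
```

```text
t board_lead 0.76 [421. 297.] [ 242.9 -196.    21. ]
t board_lead 0.69 [216. 242.] [405.3 380.5  21. ]
w board_trail 0.9 [311. 234.] [538.  -62.4  21. ]
t board_trail 0.9 [459. 282.] [ 282.6 -304.6   21. ]
t board_trail 0.88 [368. 193.] [539.3 -57.9  21. ]
w board 0.86 [316.  77.] [543.   24.5  12. ]
w board 0.51 [588. 226.] [708.  -65.7  12. ]
t board 0.9 [439. 291.] [ 258.8 -248.2   12. ]
t board 0.57 [338. 193.] [541.6  28.   12. ]
t fence 0.52 [300. 194.] [539.6 140.1  12. ]
t fence 0.4 [311. 134.] [717.8 103.4  12. ]
w clamp 0.71 [155.  79.] [457.4  25.8  12. ]
t clamp 0.74 [367. 132.] [716.7 -60.1  12. ]
t clamp 0.56 [262. 219.] [469.7 249.4  12. ]
w handle 0.87 [166. 281.] [467.4 -70.1  56. ]
t handle 0.46 [436. 175.] [ 580.9 -242.9   56. ]
6.85 [542.06568021 -72.51910254  18.62138889] [ 1.79998043e+02 -3.50542358e-03  8.85623153e+01] [ 0.56749006 -0.60737507 -0.20739862]
```

Emit:
drive_tool --moves '[[[3,0,0,0,0,0,40],[3,0,0,0,0,0,40],[3,0,0,0,0,0,40],[3,0,0,0,0,0,40],[3,0,0,0,0,0,40],[2,0,0,0,0,0,40],[2,0,0,0,0,0,40]]]'

```text
time: 7.55
tool_pos: [542.6, -53.4, 18.7]
ee_rot: [180.0, 0.0, 88.6]
contact_force: [-0.4, -2.6, -0.6]
opening: 0.433
grip_force: 1.5
```

```bash
python3 m.py w3.png
```

```text
t board_lead 0.84 [305. 193.] [541.7 123.9  21. ]
t board_lead 0.61 [422. 297.] [ 242.3 -198.8   21. ]
w board_trail 0.61 [314. 232.] [540.2 -42.4  21. ]
t board_trail 0.86 [159. 292.] [269.1 545.5  21. ]
t board_trail 0.75 [459. 282.] [ 282.9 -303.8   21. ]
w board 0.62 [317.  78.] [544.1  42.9  12. ]
t board 0.95 [332. 193.] [540.9  47.4  12. ]
t board 0.92 [440. 288.] [ 265.4 -251.6   12. ]
t fence 0.7 [299. 196.] [534.7 141.6  12. ]
w clamp 0.71 [161. 114.] [457.4  26.3  12. ]
8.35 [542.538473   -53.46669981  18.60389792] [ 1.79998260e+02 -4.67557580e-03  8.85676759e+01] [-0.06902678  0.6770964  -0.23772432]
```

View pics/w3.png

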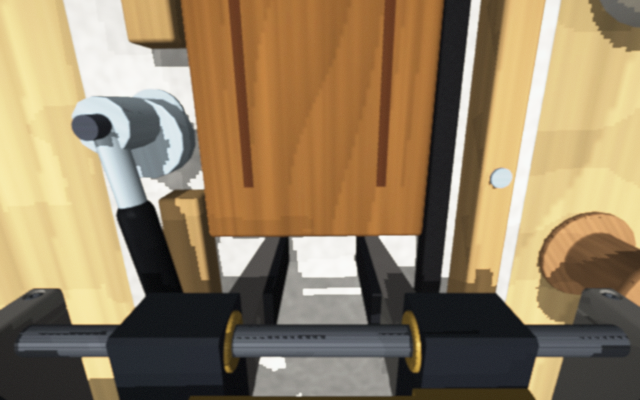

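The wrist view shows the board square in its channel, with its trailing edge at row 235 on the fingers. The hub axis is at about (93,126), and the board has about 12 mm left to go. I'll push in short slow steps until the fence shows up in the force.

Emit:
drive_tool --moves '[[[2,0,0,0,0,0,40],[2,0,0,0,0,0,40],[1,0,0,0,0,0,40],[1,0,0,0,0,0,40],[1,0,0,0,0,0,40],[1,0,0,0,0,0,40]]]'

```text
time: 8.95
tool_pos: [543.4, -46.8, 18.9]
ee_rot: [179.9, 0.2, 88.6]
contact_force: [0.1, -9.0, -1.5]
opening: 0.437
grip_force: 4.4
```

Emit:
drive_tool --moves '[[[0.5,0,0,0,0,0,40],[0.5,0,0,0,0,0,40],[0.5,0,0,0,0,0,40],[0.5,0,0,0,0,0,40]]]'

```text
time: 9.35
tool_pos: [544.3, -46.5, 19.4]
ee_rot: [179.8, 0.3, 88.6]
contact_force: [2.9, -13.9, -1.5]
opening: 0.433
grip_force: 6.5
```

The force climbed to 14 N, but the estimates leave a few millimetres of doubt. I'll check the fence gap directly.

```bash
python3 - <<'E'
from h import *
t=get_image('top');s=get_image('scene')
a=cv2.resize(t['pixels'][145:240,280:420],None,fx=5.6,fy=5.6,interpolation=cv2.INTER_CUBIC)[:300]
b=cv2.resize(s['pixels'][165:255,190:370],None,fx=4.3,fy=3.3,interpolation=cv2.INTER_CUBIC)
a=cv2.resize(a,(774,300));b=cv2.resize(b,(774,300))
cv2.imwrite('pics/c1.png',np.vstack([a,b])[:,:,::-1])
C=cloud(t)
for r in (186,193,200): print([tuple(np.round(C[r,c,1:]).astype(int)) for c in range(292,316)])
print(readout.state()['contact_force'])
E
```

```text
[(np.int64(162), np.int64(11)), (np.int64(157), np.int64(38)), (np.int64(154), np.int64(41)), (np.int64(150), np.int64(47)), (np.int64(148), np.int64(44)), (np.int64(145), np.int64(41)), (np.int64(143), np.int64(37)), (np.int64(139), np.int64(44)), (np.int64(137), np.int64(41)), (np.int64(135), np.int64(29)), (np.int64(132), np.int64(29)), (np.int64(129), np.int64(34)), (np.int64(126), np.int64(34)), (np.int64(123), np.int64(32)), (np.int64(120), np.int64(28)), (np.int64(117), np.int64(34)), (np.int64(114), np.int64(31)), (np.int64(112), np.int64(27)), (np.int64(109), np.int64(29)), (np.int64(106), np.int64(29)), (np.int64(103), np.int64(28)), (np.int64(100), np.int64(35)), (np.int64(97), np.int64(27)), (np.int64(94), np.int64(32))]
[(np.int64(162), np.int64(14)), (np.int64(157), np.int64(40)), (np.int64(154), np.int64(38)), (np.int64(151), np.int64(39)), (np.int64(149), np.int64(39)), (np.int64(146), np.int64(38)), (np.int64(143), np.int64(41)), (np.int64(140), np.int64(42)), (np.int64(137), np.int64(42)), (np.int64(135), np.int64(29)), (np.int64(132), np.int64(27)), (np.int64(129),
[... 469 characters left out ...]
nt64(40)), (np.int64(151), np.int64(44)), (np.int64(148), np.int64(46)), (np.int64(146), np.int64(41)), (np.int64(143), np.int64(37)), (np.int64(140), np.int64(41)), (np.int64(137), np.int64(43)), (np.int64(135), np.int64(31)), (np.int64(132), np.int64(35)), (np.int64(129), np.int64(30)), (np.int64(126), np.int64(34)), (np.int64(124), np.int64(32)), (np.int64(121), np.int64(32)), (np.int64(118), np.int64(35)), (np.int64(115), np.int64(32)), (np.int64(112), np.int64(30)), (np.int64(110), np.int64(25)), (np.int64(107), np.int64(28)), (np.int64(104), np.int64(37)), (np.int64(101), np.int64(33)), (np.int64(98), np.int64(31)), (np.int64(95), np.int64(29))]
[  1.35209921 -11.79986918  -2.45304335]
```

View pics/c1.png

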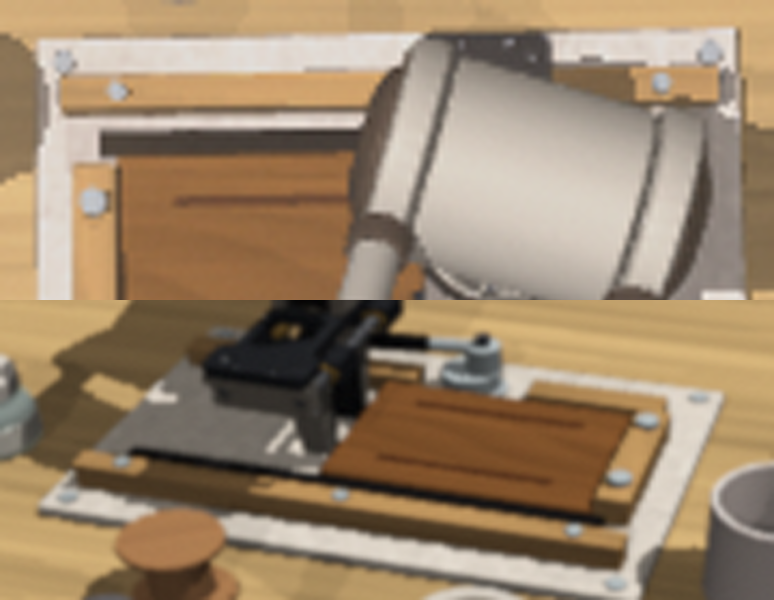

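The board meets the fence: the depth steps straight from board top (z≈30) to fence top (z≈41) at y≈136, and neither view shows base plate between them. I'll back off, rise, close the fingers, and turn to yaw ≈6° so that tool x is the push direction.

Emit:
drive_tool --moves '[[[-3,0,0,0,0,0,40],[-6,0,0,0,0,0,40],[-12,0,0,0,0,0,40],[0,0,-20,0,0,0,40],[0,0,-40,0,0,0,20],[0,0,-40,0,0,0,0],[0,0,-20,0,0,0.144,0],[0,0,0,0,0,0.144,0],[0,0,0,0,0,0.144,0],[0,0,0,0,0,0.144,0]]]'

```text
time: 10.45
tool_pos: [542.2, -64.8, 138.7]
ee_rot: [-180.0, -0.0, 55.2]
contact_force: [0.9, -0.2, 0.0]
opening: 0.006
grip_force: 0.0
```

Emit:
drive_tool --moves '[[[0,0,0,0,0,0.144,0],[0,0,0,0,0,0.144,0],[0,0,0,0,0,0.144,0],[0,0,0,0,0,0.144,0],[0,0,0,0,0,0.144,0],[0,0,0,0,0,0.144,0],[0,0,0,0,0,0,0]]]'

```text
time: 11.15
tool_pos: [542.1, -64.7, 138.5]
ee_rot: [-180.0, 0.0, 6.0]
contact_force: [0.8, -0.8, 0.5]
opening: 0.005
grip_force: 0.0
```

```bash
python3 m.py w4.png
```

```text
w board_lead 0.97 [116. 168.] [545.3 132.8  21. ]
w board_lead 0.46 [ 20. 210.] [493.2 230.7  21. ]
t board_lead 0.92 [215. 241.] [408.8 384.2  21. ]
t board_lead 0.91 [416. 295.] [ 249.7 -182.9   21. ]
w board_trail 0.78 [292. 188.] [543.6 -34.6  21. ]
t board_trail 0.94 [460. 282.] [ 282.8 -307.7   21. ]
t board_trail 0.69 [360. 191.] [545.9 -33.2  21. ]
w board 0.96 [207. 178.] [542.6  49.9  12. ]
t board 0.97 [188. 270.] [329.2 464.3  12. ]
t board 0.96 [436. 290.] [ 260.6 -240.2   12. ]
w fence 0.94 [117. 167.] [544.4 137.6  12. ]
w fence 0.37 [116. 170.] [541.  139.2  12. ]
t fence 0.55 [299. 196.] [534.7 141.9  12. ]
w clamp 0.88 [238. 258.] [457.  18.  12.]
t handle 0.55 [374. 217.] [467.5 -67.9  56. ]
t jig 0.81 [352. 194.] [539.5 -13.3   0. ]
t jig 0.42 [261. 217.] [476.6 255.    0. ]
11.95 [542.24998188 -64.52386218 138.60002178] [1.79998270e+02 8.19094929e-04 6.06789815e+00] [-0.12896102 -0.09249176 -0.04686448]
```

View pics/w4.png

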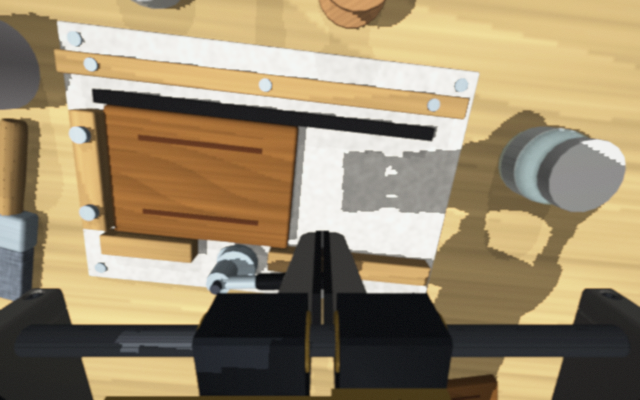

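The wrist view shows the board's left edge against the fence at (105,170). The hub pin is at (216,287) and the handle runs right from there. I'll get the pivot from depth.

```bash
python3 - <<'E'
import numpy as np
C=np.load('w.npz')['cloud']
for c,r in [(216,287),(214,285),(219,288),(258,282),(270,281)]: print(np.round(C[r,c],1))
E
```

```text
[458.6  22.8  68.6]
[460.2  24.7  68.1]
[457.8  20.1  68.5]
[464.1 -13.4  63.2]
[466.5 -24.2  63.5]
```

Emit:
drive_tool --moves '[[[-27,0,0,0,0,0,0],[-27,0,0,0,0,0,0],[-27,0,0,0,0,0,0],[-27,0,0,0,0,0,0],[0,0,25,0,0,0,0],[0,0,25,0,0,0,0],[0,0,25,0,0,0,0],[0,0,18,0,0,0,0],[0,0,0,0,0,0,0]]]'

```text
time: 12.85
tool_pos: [432.7, -74.9, 43.3]
ee_rot: [-179.8, 0.3, 6.1]
contact_force: [-0.3, 0.9, -0.0]
opening: 0.005
grip_force: 0.0
```

Emit:
drive_tool --moves '[[[4,0,0,0,0,0,0],[4,0,0,0,0,0,0],[3,0,0,0,0,0,0],[2,0,0,0,0,0,0],[2,0,0,0,0,0,0],[0,0,0,0,0,0,0]]]'

```text
time: 13.45
tool_pos: [449.8, -74.5, 45.8]
ee_rot: [180.0, 0.0, 6.1]
contact_force: [-2.5, -1.3, 1.8]
opening: 0.004
grip_force: 1.3
```

Emit:
drive_tool --moves '[[[4.8,0.8,0,0,0,-0.05,0],[4.8,0.8,0,0,0,-0.05,0],[4.8,0.8,0,0,0,-0.05,0],[4.8,0.8,0,0,0,-0.05,0],[4.8,0.8,0,0,0,-0.05,0],[4.8,0.8,0,0,0,-0.05,0]]]'

```text
time: 14.05
tool_pos: [477.8, -71.9, 45.2]
ee_rot: [-179.9, 0.1, 23.4]
contact_force: [-4.7, 0.8, 3.3]
opening: 0.007
grip_force: 2.1
```

Emit:
drive_tool --moves '[[[4.8,0.8,0,0,0,-0.05,0],[4.8,0.8,0,0,0,-0.05,0],[4.8,0.8,0,0,0,-0.05,0],[4.8,0.8,0,0,0,-0.05,0],[4.8,0.8,0,0,0,-0.05,0],[4.8,0.8,0,0,0,-0.05,0]]]'

```text
time: 14.65
tool_pos: [504.5, -61.5, 44.9]
ee_rot: [-179.8, 0.1, 40.6]
contact_force: [-5.0, -1.4, 2.8]
opening: 0.008
grip_force: 2.1
```

Emit:
drive_tool --moves '[[[4.8,0.8,0,0,0,-0.05,0],[4.8,0.8,0,0,0,-0.05,0],[4.8,0.8,0,0,0,-0.05,0],[4.8,0.8,0,0,0,-0.05,0],[4.8,0.8,0,0,0,-0.05,0],[4.8,0.8,0,0,0,-0.05,0]]]'

```text
time: 15.25
tool_pos: [527.1, -43.8, 44.7]
ee_rot: [-179.8, 0.1, 57.8]
contact_force: [-6.3, -2.3, 1.6]
opening: 0.005
grip_force: 2.4
```

Emit:
drive_tool --moves '[[[3.8,0.6,0,0,0,-0.04,0],[3.8,0.6,0,0,0,-0.04,0],[3.8,0.6,0,0,0,-0.04,0],[2.9,0.5,0,0,0,-0.03,0],[2.9,0.5,0,0,0,-0.03,0]]]'

```text
time: 15.75
tool_pos: [537.4, -30.5, 44.7]
ee_rot: [-179.7, 0.1, 68.0]
contact_force: [-7.6, -3.9, 2.1]
opening: 0.007
grip_force: 3.0
```

Emit:
drive_tool --moves '[[[2.9,0.5,0,0,0,-0.03,0],[2.9,0.5,0,0,0,-0.03,0],[2.9,0.5,0,0,0,-0.03,0],[2.9,0.5,0,0,0,-0.03,0]]]'

```text
time: 16.15
tool_pos: [543.0, -20.5, 44.7]
ee_rot: [-179.7, 0.1, 74.9]
contact_force: [-7.3, -4.0, 0.2]
opening: 0.004
grip_force: 3.2
```

Emit:
drive_tool --moves '[[[2.0,0.3,0,0,0,-0.02,0],[2.0,0.3,0,0,0,-0.02,0],[2.0,0.3,0,0,0,-0.02,0]]]'

```text
time: 16.45
tool_pos: [545.5, -15.1, 44.7]
ee_rot: [-179.7, 0.1, 78.3]
contact_force: [-6.6, -5.9, 1.3]
opening: 0.004
grip_force: 3.2
```

Emit:
drive_tool --moves '[[[2.0,-0.6,0,0,0,-0.02,0],[2.0,-0.6,0,0,0,-0.02,0],[2.0,-0.6,0,0,0,-0.02,0]]]'

```text
time: 16.75
tool_pos: [547.2, -9.8, 45.1]
ee_rot: [179.9, 0.2, 81.7]
contact_force: [1.6, -7.5, -5.9]
opening: 0.005
grip_force: 3.7
```

Emit:
drive_tool --moves '[[[1.5,-0.5,0,0,0,-0.015,0],[1.5,-0.5,0,0,0,-0.015,0],[1.5,0,0,0,0,-0.015,0]]]'

```text
time: 17.05
tool_pos: [547.8, -5.5, 45.6]
ee_rot: [179.8, 0.2, 84.3]
contact_force: [3.2, -7.7, -4.8]
opening: 0.001
grip_force: 3.7
```

Emit:
drive_tool --moves '[[[1.5,0.2,0,0,0,-0.015,0],[1.5,0.2,0,0,0,-0.015,0],[1.5,0.2,0,0,0,-0.015,0]]]'

```text
time: 17.35
tool_pos: [549.0, -1.1, 45.7]
ee_rot: [179.8, 0.2, 86.9]
contact_force: [4.3, -7.7, -4.8]
opening: 0.006
grip_force: 3.7
```

Emit:
drive_tool --moves '[[[1,0.1,0,0,0,-0.01,0],[1,0.1,0,0,0,-0.01,0],[1,0.1,0,0,0,-0.01,0]]]'

```text
time: 17.65
tool_pos: [549.6, 1.9, 45.8]
ee_rot: [179.8, 0.2, 88.6]
contact_force: [3.5, -8.0, -4.2]
opening: 0.006
grip_force: 3.7
```

Emit:
drive_tool --moves '[[[1,0.1,0,0,0,-0.01,0],[1,0.1,0,0,0,-0.01,0],[1,0.1,0,0,0,-0.01,0]]]'

```text
time: 17.95
tool_pos: [550.1, 4.9, 45.8]
ee_rot: [179.7, 0.2, 90.3]
contact_force: [2.8, -7.0, -4.4]
opening: 0.008
grip_force: 3.6
```

Emit:
drive_tool --moves '[[[1,0.1,0,0,0,-0.01,0],[1,0.1,0,0,0,-0.01,0],[1,0.1,0,0,0,-0.01,0]]]'

```text
time: 18.25
tool_pos: [550.5, 6.3, 45.9]
ee_rot: [179.7, 0.4, 92.1]
contact_force: [3.3, -15.9, -5.4]
opening: 0.007
grip_force: 7.7
```

Emit:
drive_tool --moves '[[[0,0,0,0,0,0,0],[0,0,0,0,0,0,0]]]'

```text
time: 18.45
tool_pos: [550.4, 6.2, 45.9]
ee_rot: [179.7, 0.4, 92.0]
contact_force: [3.8, -13.4, -5.2]
opening: 0.003
grip_force: 6.6
```

Emit:
drive_tool --moves '[[[0,0,0,0,0,0,0],[0,0,0,0,0,0,0],[0,0,0,0,0,0,0],[0,0,0,0,0,0,0],[0,0,0,0,0,0,0],[0,0,0,0,0,0,0],[0,0,0,0,0,0,0],[0,0,0,0,0,0,0],[0,0,0,0,0,0,0],[0,0,0,0,0,0,0]]]'

```text
time: 19.45
tool_pos: [550.5, 6.2, 45.9]
ee_rot: [179.7, 0.4, 92.0]
contact_force: [4.2, -12.4, -5.3]
opening: 0.005
grip_force: 6.5
```

Emit:
drive_tool --moves '[[[0.8,0,0,0,0,0,0],[0,0,0,0,0,0,0],[0,0,0,0,0,0,0]]]'

```text
time: 19.75
tool_pos: [550.5, 6.3, 45.9]
ee_rot: [179.7, 0.4, 92.0]
contact_force: [3.6, -15.1, -5.9]
opening: 0.003
grip_force: 7.8
```

Emit:
drive_tool --moves '[[[0,0,0,0,0,0,0],[0,0,0,0,0,0,0],[0,0,0,0,0,0,0],[0,0,0,0,0,0,0],[0,0,0,0,0,0,0],[0,0,0,0,0,0,0],[0,0,0,0,0,0,0],[0,0,0,0,0,0,0],[0,0,0,0,0,0,0],[0,0,0,0,0,0,0]]]'

```text
time: 20.75
tool_pos: [550.5, 6.3, 45.9]
ee_rot: [179.7, 0.4, 92.0]
contact_force: [3.9, -15.3, -5.1]
opening: 0.002
grip_force: 7.8
```

Held at about 15 N for over a second. I'll back off, rise and check.

Emit:
drive_tool --moves '[[[-3,0,0,0,0,0,0],[-6,0,0,0,0,0,0],[-15,0,0,0,0,0,0],[-15,0,-10,0,0,0,0],[-20,0,-40,0,0,0,0],[-20,0,-40,0,0,0,0],[-20,0,-40,0,0,0,0],[-20,0,-30,0,0,0,0],[0,0,0,0,0,0,0]]]'

```text
time: 21.65
tool_pos: [555.5, -112.5, 212.2]
ee_rot: [179.4, 0.3, 91.8]
contact_force: [0.7, -0.0, -0.2]
opening: 0.003
grip_force: 0.0
```

```bash
python3 m.py w5.png
```

```text
w board_lead 0.97 [ 78. 224.] [ 257.7 -186.4   21. ]
t board_lead 0.94 [419. 297.] [ 244.3 -191.1   21. ]
t board_lead 0.92 [218. 241.] [409.  376.2  21. ]
w board_trail 0.91 [120. 303.] [ 290.3 -301.    21. ]
w board_trail 0.71 [311. 105.] [545.2 -34.5  21. ]
t board_trail 0.97 [461. 282.] [ 282.5 -308.5   21. ]
t board_trail 0.76 [156. 289.] [276.2 553.4  21. ]
w board 0.82 [100. 263.] [ 268.5 -244.8   12. ]
w board 0.75 [314.  21.] [545.8  51.   12. ]
t board 0.97 [187. 269.] [331.2 467.8  12. ]
t board 0.95 [328. 193.] [541.7  58.4  12. ]
t fence 0.57 [297. 198.] [529.7 149.   12. ]
w clamp 0.91 [233.  44.] [458.7  26.3  12. ]
t clamp 0.75 [341. 223.] [455.2  21.4  12. ]
w handle 0.27 [311. 103.] [545.8 -32.1  56. ]
t handle 0.75 [342. 192.] [539.2  19.   56. ]
t jig 0.88 [349. 194.] [537.1  -4.2   0. ]
22.45 [ 552.61919777 -108.19854589  205.57052454] [-1.79999480e+02 -9.47075256e-04  9.20126141e+01] [0.14827065 0.6205786  0.31612013]
```

View pics/w5.png

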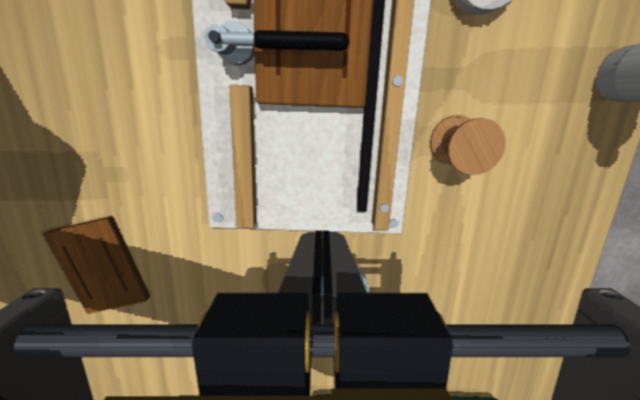

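The lever lies across the board from (213,38) to (348,41). The trailing edge is still at y≈-34.5, the same as before clamping, so the board has not moved.

```bash
python3 -c "
from cell import job;print(job.close_job())"
```

```text
the job is handed in; nothing more can be done
None
```

I slid the board home against the fence, turned the cam handle to its end stop, held it there at about 15 N for just over a second, and handed the job in; pushes read about 17 N at most, and the board had not moved once I let go.

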